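# Push the tip-out bins shut after picking

## Robot

A 6-joint arm with a two-finger parallel gripper is mounted at the origin on the work surface. World frame = base frame: x ahead of the robot, y to its left, z up, the work surface at z = 0. Lengths are in m, angles in rad, forces in N, time in s.
With the tool pointing down it reaches from about 0.35 to 0.775 m from the base axis. Payload 7.3 kg.
Tool frame: the origin (TCP) lies on the centre line of the jaws, within the pads' length; the fingertips stand tip_reach ahead of it and the grasp point (between the pads) lies 6 mm ahead of it (tip_reach is the distance from the TCP to the fingertips, in m); x points along the fingers, y is the direction in which the jaws open and shut, and the axes are right-handed (so a half turn about x gives the same grasp; the last joint's range is limited). The gripper opens to 92 mm and grips with 3 to 60 N. Pads are 19 mm wide; open, the fingers measure 130 mm over their backs; the gripper's body (75 mm by 190 mm) begins 47 mm behind the grasp point.
Start: joints at [-1.308, 0.342, 1.524, -0, 1.275, -0.146], TCP at [0.209, -0.482, 0.252] pointing down, gripper open.
Joint ranges: [-2.53, 2.53], [-0.77, 2.02], [0.04, 2.7], [-1, 4.14], [0.28, 2.66], [-3.11, 3.11]. Speed limits (rad/s): [2.57, 2.57, 3.14, 3.14, 3.14, 3.14].

## Interface

Orientations are given as [roll, pitch, yaw] about the fixed x, y, z axes, in that order (R = Rz(yaw) Ry(pitch) Rx(roll)).
In Python, from cell import observe, read_camera, get_calibration, hand_in, tip_reach gives the robot as it stands. The module is installed in compiled form; this text tells all that it offers.
- The arm moves only by the shell command python3 -m crank 'ROWS' [FORCE]. ROWS is JSON, a list of rows, each an object of numbers: "fingers": the opening, from -1 (shut) to 1 (fully open); "tx", "ty", "tz": the shift along the tool's x, y, z in units of 40 mm (1.0 is 40 mm); "roll": the turn about the tool's x in units of 10 degrees (1.0 is 10 degrees). In form: [{"fingers": .., "tx": .., "ty": .., "tz": .., "roll": ..}, ...]. A call has exactly 8 rows; each row is the pose to reach, as a shift and turn from the pose commanded when the call began, along the tool's axes at that moment; what a row does not reach only later rows make up. A row lasts 1/8 s, in which the tool goes at most 62.5 mm and 10.7 degrees, less where a joint would pass 70% of its speed; a pose out of reach is approached as far as the arm can. A call with a gripper value outside its range is refused whole. The fingers move at their own pace and stop on an object; FORCE is the grip in N (left out, the last holds). Time passes only in rows, so rows that repeat a pose let the fingers close, or fill a call up. It gives the time, the measured TCP pose, the force and the opening at its end, in the units of the state.
- observe(): the state, without advancing time (a new reading comes with each control period).
- read_camera(name): name is "side" or "top"; returns (picture, depth): 384x512x3 uint8, red, green, blue; 384x512 float32, m along the optical axis (not along the pixel's ray), 0 where there is no reading.
- get_calibration(name): a dict with "vertical_fov" (degrees; the focal length in pixels is half the picture's height over the tangent of half this angle, whatever the lens; pixels are square), "cx", "cy" (the principal point, pixels), "dist_coeffs" ([k1, k2, p1, p2, k3] as OpenCV has them; the pictures are not rectified), "pose" (4x4, takes a point from camera to world coordinates). Camera axes: x right, y down, z forward; pixel columns grow to the right and rows downward; lengths in m; the calibration is good to about 2 mm. A picture is of the moment at which its call begins. get_calibration takes no time and is no camera call.
- hand_in(): hands the job in, once; it reports no verdict.
The state is a dict: "time": time; "qpos": joint angles; "qvel": joint speeds; "joint_efforts": joint torques, N m; "tool_pos": TCP position; "tool_rot": TCP orientation; "contact_force": force on the tool from outside, world axes, zero at the start; "torque": the same for the moment, N m; "opening": finger opening in m.
Only numpy, scipy, OpenCV 4.12 (cv2) and the standard library are available. Lean on these libraries where they do the work, as an engineer would, in place of code of your own. Each camera call takes 0.05 s, during which the arm holds its last target. There are 200 camera calls.

## Task

The pick is done: gently push fully shut every tip-out bin in the bench rack that has been left open, even one only a little open. Leave the open bin with the scoop standing in it just as it is, because it is still being picked from, and leave the loose things on the bench where they stand.

Things in the scene. Friction and masses are not known exactly. Their poses are not given: they have to be found in the camera images.
- rack: fixed steel tray of the bench rack, 136 x 472 mm, 6 mm thick floor, back panel up to 156 mm; five alike tip-out bins stand in it side by side, 92 mm apart, in an order that differs between runs. Origin: centre of its underside, on the bench. x points level into the rack, from fronts to back; y along the row; z up.
- bay_a: fixed grey housing of one bin, 120 (x) x 91 x 150 mm high, top 156 mm above the bench. Origin: centre of its underside; axes as the rack's. Open front at x -60, front edge of roof at x -45. Bin pivots on a line along y at x -52, z 14; front edge of its lip when shut: x -70, z 137 mm. Its bin starts wide open.
- bin_a (a joint): angle of this bay's yellow bin: 0 shut (at a stop, no latch), growing as its top tips out to the robot side, up to 0.68 rad. Bin 84 mm wide; front panel 134 mm high, along its top edge a lip 6 mm thick, 10 mm proud of the panel. Stiff pivot: it stays where it is left; 1 to 4 N at the lip moves it.
- bin_a_lip (a point): middle of the front edge of the lip of the bin in bay_a, half-way up the lip's thickness; it moves with the bin (128 mm from the pivot line as the top swings). Its axes turn with the bin; with the bin shut they match the bay's.
- bay_b: fixed grey housing of one bin, 120 (x) x 91 x 150 mm high, top 156 mm above the bench. Origin: centre of its underside; axes as the rack's. Open front at x -60, front edge of roof at x -45. Bin pivots on a line along y at x -52, z 14; front edge of its lip when shut: x -70, z 137 mm. Its bin starts about half open.
- bin_b (a joint): angle of this bay's yellow bin: 0 shut (at a stop, no latch), growing as its top tips out to the robot side, up to 0.68 rad. Bin 84 mm wide; front panel 134 mm high, along its top edge a lip 6 mm thick, 10 mm proud of the panel. Stiff pivot: it stays where it is left; 1 to 4 N at the lip moves it.
- bin_b_lip (a point): middle of the front edge of the lip of the bin in bay_b, half-way up the lip's thickness; it moves with the bin (128 mm from the pivot line as the top swings). Its axes turn with the bin; with the bin shut they match the bay's.
- bay_c: fixed grey housing of one bin, 120 (x) x 91 x 150 mm high, top 156 mm above the bench. Origin: centre of its underside; axes as the rack's. Open front at x -60, front edge of roof at x -45. Bin pivots on a line along y at x -52, z 14; front edge of its lip when shut: x -70, z 137 mm. Its bin starts a little open.
- bin_c (a joint): angle of this bay's yellow bin: 0 shut (at a stop, no latch), growing as its top tips out to the robot side, up to 0.68 rad. Bin 84 mm wide; front panel 134 mm high, along its top edge a lip 6 mm thick, 10 mm proud of the panel. Stiff pivot: it stays where it is left; 1 to 4 N at the lip moves it.
- bin_c_lip (a point): middle of the front edge of the lip of the bin in bay_c, half-way up the lip's thickness; it moves with the bin (128 mm from the pivot line as the top swings). Its axes turn with the bin; with the bin shut they match the bay's.
- bay_d: fixed grey housing of one bin, 120 (x) x 91 x 150 mm high, top 156 mm above the bench. Origin: centre of its underside; axes as the rack's. Open front at x -60, front edge of roof at x -45. Bin pivots on a line along y at x -52, z 14; front edge of its lip when shut: x -70, z 137 mm. Its bin starts shut.
- bin_d (a joint): angle of this bay's yellow bin: 0 shut (at a stop, no latch), growing as its top tips out to the robot side, up to 0.68 rad. Bin 84 mm wide; front panel 134 mm high, along its top edge a lip 6 mm thick, 10 mm proud of the panel. Stiff pivot: it stays where it is left; 1 to 4 N at the lip moves it.
- bin_d_lip (a point): middle of the front edge of the lip of the bin in bay_d, half-way up the lip's thickness; it moves with the bin (128 mm from the pivot line as the top swings). Its axes turn with the bin; with the bin shut they match the bay's.
- bay_scoop: fixed grey housing of one bin, 120 (x) x 91 x 150 mm high, top 156 mm above the bench. Origin: centre of its underside; axes as the rack's. Open front at x -60, front edge of roof at x -45. Bin pivots on a line along y at x -52, z 14; front edge of its lip when shut: x -70, z 137 mm. Its bin starts wide open and a hand scoop stands in it, its black handle rising 35 mm past the rim: still in use.
- bin_scoop (a joint): angle of this bay's yellow bin: 0 shut (at a stop, no latch), growing as its top tips out to the robot side, up to 0.68 rad. Bin 84 mm wide; front panel 134 mm high, along its top edge a lip 6 mm thick, 10 mm proud of the panel. Stiff pivot: it stays where it is left; 1 to 4 N at the lip moves it.
- bin_scoop_lip (a point): middle of the front edge of the lip of the bin in bay_scoop, half-way up the lip's thickness; it moves with the bin (128 mm from the pivot line as the top swings). Its axes turn with the bin; with the bin shut they match the bay's.
- lube: white plastic bottle, 48 mm across, 135 mm tall; origin at the centre of its base. Loose on the bench; to be left alone.
- grease: low round jar with steel cap, 64 mm across, 42 mm tall; origin at the centre of its base. Loose on the bench; to be left alone.
- sprocket: steel sprocket ring lying flat, 80 mm across the teeth, 11 mm thick; origin at the centre of its underside. Loose on the bench; to be left alone.
- hub: aluminium wheel hub standing on end, 54 mm across, 100 mm tall; origin at the bottom of its axle. Loose on the bench; to be left alone.
- carton: small closed cardboard carton 75 x 100 x 60 mm; origin at the centre of its underside. Loose on the bench; to be left alone.
- pedal: black bicycle pedal lying flat, 90 x 82 mm, 22 mm thick, with a steel axle stub; origin at the centre of its underside. Loose on the bench; to be left alone.

How it is judged:
By the outcome, as a careful person would: the job done as asked, in the order asked, and still so for the second after the job is handed in, with the robot touching nothing.
It also fails if it takes over 61 s, if anything falls off the work surface, if the arm or the gripper's body presses on something with over 40 N, if the wrist force passes 120 N, or if a joint passes its speed limit or range.

## Working session

There is one attempt and no reset: what is moved stays moved. The work goes in short steps, Python scripts to look and compute and a shell command to move; the robot and the scene stay as the last step left them, time stands still between calls to the robot, and variables do not carry over. Pictures are saved under pics/ and viewed, about 8 in all and at most 12, crops included, and the job is handed in when it is done.

```bash
mkdir -p pics; cat > h.py <<'E'
import numpy as np,cv2
from cell import *
def cloud(name):
    im,d=read_camera(name);c=get_calibration(name)
    f=192/np.tan(np.radians(c["vertical_fov"])/2)
    K=np.array([[f,0,c["cx"]],[0,f,c["cy"]],[0,0,1]])
    v,u=np.mgrid[0:384,0:512]
    p=cv2.undistortPoints(np.stack([u,v],-1).reshape(-1,1,2).astype(np.float64),K,np.array(c["dist_coeffs"])).reshape(384,512,2)
    P=np.dstack([p*d[...,None],d]);T=np.array(c["pose"])
    return im,d,P@T[:3,:3].T+T[:3,3]
E
python3 - <<'E'
from h import *
o=observe();print(o["tool_pos"],o["tool_rot"],o["time"],tip_reach if not callable(tip_reach) else tip_reach())
for n in("top","side"):
    im,d,W=cloud(n);cv2.imwrite(f"pics/{n}0.png",cv2.cvtColor(im,4));np.savez(f"{n}0.npz",im=im,W=W,d=d)
    print(n,np.round(get_calibration(n)["pose"],3).tolist(),(d>0).mean())
    hs=cv2.cvtColor(im,cv2.COLOR_RGB2HSV);m=(hs[...,0]>18)&(hs[...,0]<35)&(hs[...,1]>130)&(d>0)
    k,l,s,_=cv2.connectedComponentsWithStats(m.astype(np.uint8))
    for i in range(1,k):
        if s[i,4]>60: q=W[l==i];print(s[i],q.min(0).round(3),q.max(0).round(3))
E
```

```text
[ 0.20859445 -0.48139     0.2510568 ] [-1.69927914  1.56928994  1.85106944] 0.0 0.025
top [[-0.031, -0.983, 0.183, 0.298], [-0.999, 0.034, 0.015, -0.019], [-0.021, -0.182, -0.983, 1.383], [0.0, 0.0, 0.0, 1.0]] 0.995941162109375
[ 179  175   95   36 1348] [ 0.488 -0.042 -0.008] [0.598 0.261 0.152]
[275 184  45  36 576] [ 0.446 -0.178 -0.008] [ 0.561 -0.044  0.154]
[321 186  16  35 297] [ 0.445 -0.236 -0.002] [ 0.551 -0.171  0.156]
side [[0.239, 0.925, -0.297, 0.853], [0.971, -0.229, 0.069, -0.088], [-0.004, -0.305, -0.952, 1.131], [0.0, 0.0, 0.0, 1.0]] 0.9959462483723959
[ 285  152   71   38 1326] [ 0.447  0.055 -0.004] [0.576 0.275 0.159]
[245 166  37  29 850] [ 0.449 -0.036 -0.003] [0.567 0.071 0.16 ]
[187 170  21  31 467] [ 0.406 -0.173 -0.001] [ 0.533 -0.13   0.155]
[170 172  19  33 464] [ 0.401 -0.236 -0.004] [ 0.541 -0.174  0.157]
[208 175  37  25 711] [ 0.443 -0.133 -0.003] [ 0.558 -0.037  0.158]
```

View pics/top0.png

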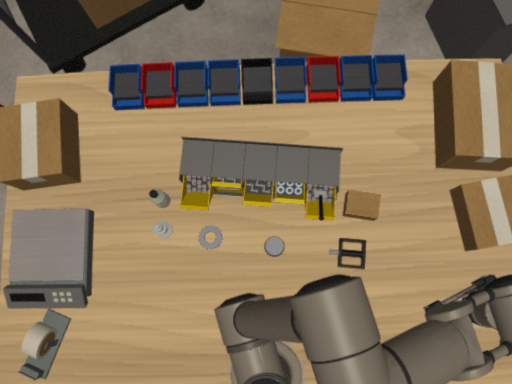

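View pics/side0.png

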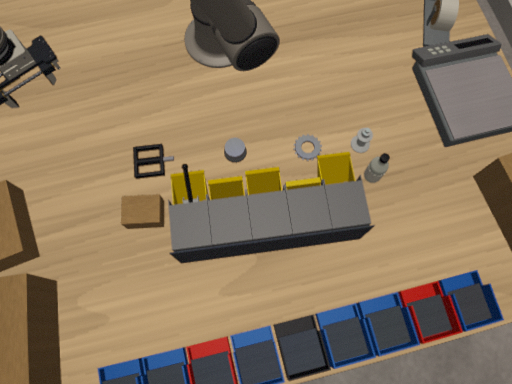

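Top view: the rack is at about px (180–340, 138–215). Left to right, the bins are wide open (196,198), nearly shut (228,187), half open (258,195), a little open (290,190) and scoop (320,205). The side view agrees. Next I'll fit the rack frame and the bin angles.

```bash
cat > fit.py <<'E'
from h import *
def angles(dat,o,e,f):
    for n,(im,d,W) in dat.items():
        hs=cv2.cvtColor(im,cv2.COLOR_RGB2HSV);m=(hs[...,0]>18)&(hs[...,0]<35)&(hs[...,1]>130)&(d>0)
        Q=W[m];X=(Q[:,:2]-o)@e;Y=(Q[:,:2]-o)@f;Z=Q[:,2]
        for k in range(-2,3):
            s=(abs(Y-k*.092)<.03)&(Z>.08)&(Z<.16)&(X<-.05)
            if s.sum()<5: print(n,k,'few');continue
            i=np.argsort(X[s])[:max(3,s.sum()//10)]
            x,z=np.median(X[s][i]),np.median(Z[s][i])
            a=np.arctan2(-.052-x,z-.014)-np.arctan2(.018,.123)
            print(n,k,s.sum(),"lip x,z",x.round(3),z.round(3),"ang",a.round(3),"r",np.hypot(x+.052,z-.014).round(3))
E
python3 - <<'E'
from fit import *
dat={}
for n in("top","side"):
    z=np.load(n+"0.npz");im,d,W=z["im"],z["d"],z["W"];dat[n]=(im,d,W)
    hs=cv2.cvtColor(im,cv2.COLOR_RGB2HSV)
    m=(abs(W[...,2]-.156)<.008)&(hs[...,1]<60)&(W[...,0]>.4)&(W[...,0]<.75)&(abs(W[...,1])<.32)
    m=cv2.morphologyEx(m.astype(np.uint8),cv2.MORPH_OPEN,np.ones((3,3)))
    k,l,s,_=cv2.connectedComponentsWithStats(m);i=1+s[1:,4].argmax()
    q=W[l==i];r=cv2.minAreaRect((q[:,:2]*1000).astype(np.float32));print(n,r,np.median(q[:,2]),cv2.boxPoints(r).round(0).tolist())
    for nm,box in dict(right=(.3,.55,-.45,-.25),left=(.3,.55,.2,.4),mid=(.25,.45,-.2,.2)).items():
        t=(W[...,2]>.03)&(W[...,0]>box[0])&(W[...,0]<box[1])&(W[...,1]>box[2])&(W[...,1]<box[3])
        k2,l2,s2,_=cv2.connectedComponentsWithStats(t.astype(np.uint8))
        for j in range(1,k2):
            if s2[j,4]>25: print(nm,np.percentile(W[l2==j],[3,97],axis=0).round(3).tolist())
np.savez("x.npz")
o=observe()
from scipy.spatial.transform import Rotation as R
print(R.from_euler("xyz",o["tool_rot"]).as_matrix().round(3))
E
```

```text
top ((617.94140625, -4.099273681640625), (456.8475036621094, 111.83731079101562), 83.62906646728516) 0.15663504817058427 [[537.0, -225.0], [648.0, -237.0], [699.0, 217.0], [588.0, 229.0]]
right [[0.458, -0.357, 0.038], [0.536, -0.262, 0.066]]
left [[0.516, 0.288, 0.035], [0.548, 0.327, 0.138]]
left [[0.496, 0.201, 0.058], [0.548, 0.233, 0.122]]
left [[0.426, 0.289, 0.066], [0.463, 0.325, 0.1]]
mid [[0.36, -0.062, 0.038], [0.406, -0.014, 0.047]]
mid [[0.251, -0.156, 0.647], [0.291, -0.05, 0.758]]
side ((612.5691528320312, -2.20806884765625), (458.8647155761719, 111.11560821533203), 83.8337173461914) 0.15689025842099502 [[533.0, -224.0], [643.0, -236.0], [692.0, 220.0], [582.0, 232.0]]
right [[0.463, -0.358, 0.037], [0.54, -0.26, 0.064]]
left [[0.428, 0.29, 0.033], [0.465, 0.322, 0.102]]
left [[0.497, 0.201, 0.057], [0.548, 0.234, 0.12]]
left [[0.522, 0.287, 0.041], [0.549, 0.324, 0.137]]
mid [[0.25, 0.022, 0.204], [0.253, 0.047, 0.249]]
mid [[0.361, -0.061, 0.034], [0.412, -0.013, 0.046]]
[[-0.     0.398 -0.918]
 [ 0.001 -0.918 -0.398]
 [-1.    -0.001 -0.   ]]
```

```bash
python3 - <<'E'
from fit import *
from scipy.spatial.transform import Rotation as R
e=np.array([.994,-.110]);f=np.array([.110,.994]);o=np.array([.605,-.002])
dat={n:(lambda z:(z["im"],z["d"],z["W"]))(np.load(n+"0.npz")) for n in("top","side")}
angles(dat,o,e,f)
ob=observe();M=R.from_euler("xyz",ob["tool_rot"]).as_matrix();p=np.array(ob["tool_pos"])
print("yaw of tool y vs f deg",np.degrees(np.arctan2(M[1,1],M[0,1])-np.arctan2(f[1],f[0])))
for k in (2,0,-1,1): print(k,"front pose (x=-.185)",o-.185*e+k*.092*f,"shut stop",o-.0795*e+k*.092*f)
for t in ([.37,-.30,.252],[.36,.11,.252]): print(t, "tool shift units",(M.T@(np.array(t)-p)/.04).round(2))
E
```

```text
top -2 218 lip x,z -0.134 0.116 ang 0.534 r 0.131
top -1 136 lip x,z -0.098 0.138 ang 0.209 r 0.132
top 0 177 lip x,z -0.111 0.133 ang 0.315 r 0.133
top 1 101 lip x,z -0.066 0.145 ang -0.038 r 0.132
top 2 226 lip x,z -0.133 0.115 ang 0.53 r 0.13
side -2 401 lip x,z -0.13 0.116 ang 0.512 r 0.128
side -1 442 lip x,z -0.096 0.139 ang 0.191 r 0.133
side 0 470 lip x,z -0.11 0.133 ang 0.306 r 0.132
side 1 196 lip x,z -0.066 0.145 ang -0.042 r 0.132
side 2 443 lip x,z -0.131 0.117 ang 0.509 r 0.129
yaw of tool y vs f deg -150.26087804101184
2 front pose (x=-.185) [0.44135  0.201246] shut stop [0.546217 0.189641]
0 front pose (x=-.185) [0.42111 0.01835] shut stop [0.525977 0.006745]
-1 front pose (x=-.185) [ 0.41099  -0.073098] shut stop [ 0.515857 -0.084703]
1 front pose (x=-.185) [0.43123  0.109798] shut stop [0.536097 0.098193]
[0.37, -0.3, 0.252] tool shift units [-0.02 -2.56 -5.51]
[0.36, 0.11, 0.252] tool shift units [ -0.   -12.06  -9.35]
```

Bin a (k=+2, about 0.53 rad), b (k=0, about 0.31) and c (k=−1, about 0.20) are open. Bin d (k=+1) is shut and the scoop bin is k=−2. I'll turn the tool square to the rack and start with bin c.

```bash
python3 -m crank '[{"fingers":-1,"tx":0,"ty":-0.4,"tz":-0.6,"roll":0.4},{"fingers":-1,"tx":0,"ty":-0.8,"tz":-1.2,"roll":0.8},{"fingers":-1,"tx":0,"ty":-1.3,"tz":-1.8,"roll":1.2},{"fingers":-1,"tx":0,"ty":-1.8,"tz":-2.4,"roll":1.6},{"fingers":-1,"tx":0,"ty":-2.3,"tz":-3.1,"roll":2.0},{"fingers":-1,"tx":0,"ty":-2.8,"tz":-3.8,"roll":2.4},{"fingers":-1,"tx":0,"ty":-3.2,"tz":-4.4,"roll":2.8},{"fingers":-1,"tx":0,"ty":-3.4,"tz":-4.7,"roll":2.97}]' 5
cat > go.py <<'E'
import sys,numpy as np
from cell import *
from scipy.spatial.transform import Rotation as R
e=np.array([.994,-.110]);f=np.array([.110,.994]);o=np.array([.605,-.002])
ob=observe();M=R.from_euler("xyz",ob["tool_rot"]).as_matrix();p=np.array(ob["tool_pos"])
d=p[:2]-o
print("t",ob["time"],"rack x,y",(d@e).round(4),(d@f).round(4),"tip z",(p[2]-.025).round(4),"F rack",(np.array(ob["contact_force"])[:2]@np.c_[e,f]).round(2),"open",ob["opening"],"yaw err",np.degrees(np.arctan2(M[1,1],M[0,1])-np.arctan2(-f[1],-f[0])).round(2))
a=list(map(float,sys.argv[1:]))
for x,y,tz in zip(a[::3],a[1::3],a[2::3]):
    t=np.r_[o+x*e+y*f,tz+.025];print("units",(x,y,tz),(M.T@(t-p)/.04).round(2))
E
python3 go.py -.15 -.092 .227 -.13 -.092 .118
```

```text
time: 1.1
tool_pos: [0.3276, -0.2808, 0.2515]
tool_rot: [-0.987, 1.57, 2.045]
contact_force: [-0.5, -0.1, 0.1]
opening: 0.0161
t 1.1 rack x,y -0.245 -0.3076 tip z 0.2265 F rack [-0.45 -0.13] open 0.01610253900073676 yaw err 0.03
units (-0.15, -0.092, 0.227) [-0.01 -5.39 -2.38]
units (-0.13, -0.092, 0.118) [ 2.72 -5.39 -2.88]
```

```bash
python3 -m crank '[{"fingers":-1,"tx":0,"ty":-0.6,"tz":-0.2,"roll":0},{"fingers":-1,"tx":0,"ty":-1.4,"tz":-0.6,"roll":0},{"fingers":-1,"tx":0,"ty":-2.3,"tz":-1.0,"roll":0},{"fingers":-1,"tx":0,"ty":-3.2,"tz":-1.4,"roll":0},{"fingers":-1,"tx":0,"ty":-4.1,"tz":-1.8,"roll":0},{"fingers":-1,"tx":0,"ty":-4.8,"tz":-2.2,"roll":0},{"fingers":-1,"tx":0,"ty":-5.2,"tz":-2.4,"roll":0},{"fingers":-1,"tx":0,"ty":-5.3,"tz":-2.4,"roll":0}]'
python3 go.py -.135 -.09 .118 -.08 -.09 .118
python3 -c "
from h import *
im,d,W=cloud('side');cv2.imwrite('pics/s1.png',cv2.resize(cv2.cvtColor(im,4)[90:270,120:400],None,fx=2.5,fy=2.5))"
```

```text
time: 2.1
tool_pos: [0.4459, -0.0812, 0.2513]
tool_rot: [-0.134, 1.57, 2.9]
contact_force: [-0.7, -0.2, 0.3]
opening: 0.0003
t 2.1 rack x,y -0.1494 -0.0962 tip z 0.2263 F rack [-0.66 -0.31] open 0.0003115807898911735 yaw err 0.14
units (-0.135, -0.09, 0.118) [ 2.71 -0.15 -0.36]
units (-0.08, -0.09, 0.118) [ 2.71 -0.15 -1.74]
```

View pics/s1.png

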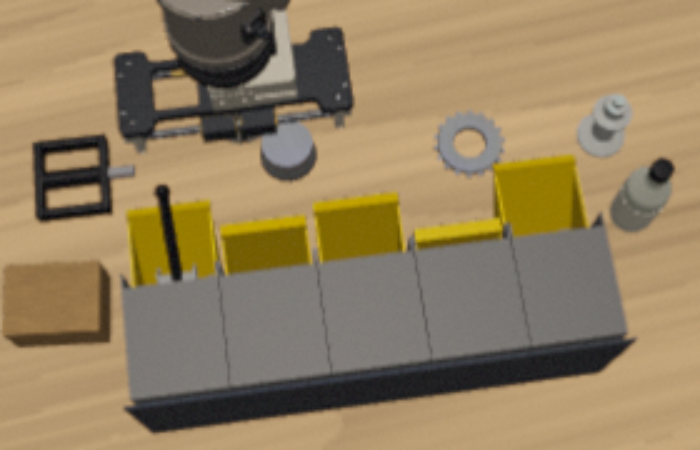

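Close-up: the gripper hangs in front of bins c and b (crop about 235,120). Its body spans sideways and all bins are in the expected order. Lowering in front of bin c.

```bash
python3 -m crank '[{"fingers":-1,"tx":0.4,"ty":-0.15,"tz":0.1,"roll":0},{"fingers":-1,"tx":0.9,"ty":-0.15,"tz":0.1,"roll":0},{"fingers":-1,"tx":1.5,"ty":-0.15,"tz":0.1,"roll":0},{"fingers":-1,"tx":2.1,"ty":-0.15,"tz":0,"roll":0},{"fingers":-1,"tx":2.5,"ty":-0.15,"tz":-0.15,"roll":0},{"fingers":-1,"tx":2.7,"ty":-0.15,"tz":-0.3,"roll":0},{"fingers":-1,"tx":2.7,"ty":-0.15,"tz":-0.45,"roll":0},{"fingers":-1,"tx":2.7,"ty":-0.15,"tz":-0.6,"roll":0}]'
python3 go.py -.08 -.09 .118
```

```text
time: 3.15
tool_pos: [0.4712, -0.0789, 0.1443]
tool_rot: [2.866, 1.569, -0.385]
contact_force: [0.4, -0.2, 0.0]
opening: 0.0003
t 3.15 rack x,y -0.1246 -0.0912 tip z 0.1193 F rack [ 0.44 -0.18] open 0.000310656085250672 yaw err 0.04
units (-0.08, -0.09, 0.118) [ 0.03 -0.03 -1.11]
```

```bash
python3 -m crank '[{"fingers":-1,"tx":0,"ty":0,"tz":-0.13,"roll":0},{"fingers":-1,"tx":0,"ty":0,"tz":-0.27,"roll":0},{"fingers":-1,"tx":0,"ty":0,"tz":-0.4,"roll":0},{"fingers":-1,"tx":0,"ty":0,"tz":-0.54,"roll":0},{"fingers":-1,"tx":0,"ty":0,"tz":-0.67,"roll":0},{"fingers":-1,"tx":0,"ty":0,"tz":-0.8,"roll":0},{"fingers":-1,"tx":0,"ty":0,"tz":-0.9,"roll":0},{"fingers":-1,"tx":0,"ty":0,"tz":-0.95,"roll":0}]'
python3 go.py -.08 -.09 .118
```

```text
time: 4.15
tool_pos: [0.5083, -0.0829, 0.1437]
tool_rot: [2.033, 1.571, -1.218]
contact_force: [-0.6, -0.5, 1.1]
opening: 0.0003
t 4.15 rack x,y -0.0872 -0.091 tip z 0.1187 F rack [-0.49 -0.55] open 0.0002784522495553024 yaw err 0.03
units (-0.08, -0.09, 0.118) [ 0.02 -0.02 -0.18]
```

```bash
python3 -m crank '[{"fingers":-1,"tx":0,"ty":0,"tz":-0.03,"roll":0},{"fingers":-1,"tx":0,"ty":0,"tz":-0.06,"roll":0},{"fingers":-1,"tx":0,"ty":0,"tz":-0.09,"roll":0},{"fingers":-1,"tx":0,"ty":0,"tz":-0.12,"roll":0},{"fingers":-1,"tx":0,"ty":0,"tz":-0.14,"roll":0},{"fingers":-1,"tx":0,"ty":0,"tz":-0.16,"roll":0},{"fingers":-1,"tx":0,"ty":0,"tz":-0.18,"roll":0},{"fingers":-1,"tx":0,"ty":0,"tz":-0.18,"roll":0}]'
python3 go.py -.075 -.09 .118
```

```text
time: 5.15
tool_pos: [0.5153, -0.0836, 0.1437]
tool_rot: [2.743, 1.57, -0.508]
contact_force: [-0.4, 0.1, 0.6]
opening: 0.0001
t 5.15 rack x,y -0.0801 -0.091 tip z 0.1187 F rack [-0.42  0.09] open 6.45752244884873e-05 yaw err 0.04
units (-0.075, -0.09, 0.118) [ 0.02 -0.02 -0.13]
```

```bash
cat > look.py <<'E'
import sys
from fit import *
e=np.array([.994,-.110]);f=np.array([.110,.994]);o=np.array([.605,-.002])
dat={}
for n in ("top","side"): dat[n]=cloud(n)
angles(dat,o,e,f)
if len(sys.argv)>1: cv2.imwrite(f"pics/{sys.argv[1]}.png",cv2.resize(cv2.cvtColor(dat["side"][0],4)[90:270,120:400],None,fx=2.5,fy=2.5))
E
python3 look.py s2
```

```text
top -2 117 lip x,z -0.135 0.149 ang 0.407 r 0.159
top -1 few
top 0 71 lip x,z -0.11 0.129 ang 0.32 r 0.129
top 1 100 lip x,z -0.066 0.148 ang -0.038 r 0.135
top 2 225 lip x,z -0.133 0.117 ang 0.524 r 0.131
side -2 157 lip x,z -0.132 0.114 ang 0.526 r 0.128
side -1 151 lip x,z -0.06 0.145 ang -0.083 r 0.131
side 0 202 lip x,z -0.109 0.133 ang 0.303 r 0.132
side 1 193 lip x,z -0.065 0.146 ang -0.044 r 0.132
side 2 443 lip x,z -0.13 0.117 ang 0.505 r 0.129
```

View pics/s2.png

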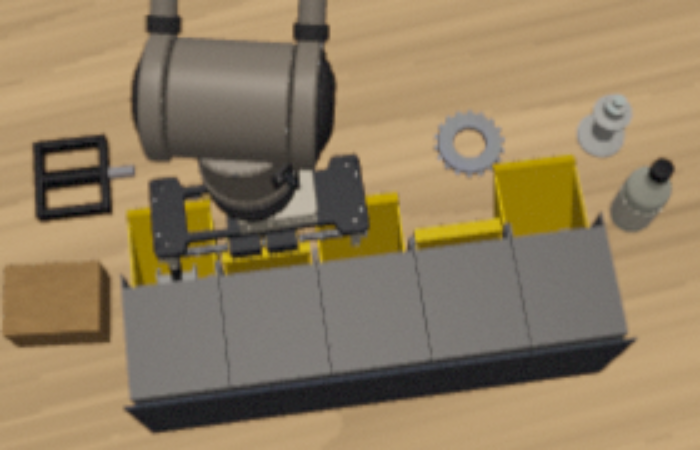

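The fingers (crop 262,242) stand in front of bin c's lip, which already looks nearly as far in as shut bin d. I'll push on until the stop shows as a force.

```bash
python3 -m crank '[{"fingers":-1,"tx":0,"ty":0,"tz":-0.03,"roll":0},{"fingers":-1,"tx":0,"ty":0,"tz":-0.05,"roll":0},{"fingers":-1,"tx":0,"ty":0,"tz":-0.07,"roll":0},{"fingers":-1,"tx":0,"ty":0,"tz":-0.09,"roll":0},{"fingers":-1,"tx":0,"ty":0,"tz":-0.11,"roll":0},{"fingers":-1,"tx":0,"ty":0,"tz":-0.12,"roll":0},{"fingers":-1,"tx":0,"ty":0,"tz":-0.13,"roll":0},{"fingers":-1,"tx":0,"ty":0,"tz":-0.13,"roll":0}]'
python3 go.py -.075 -.09 .118
```

```text
time: 6.25
tool_pos: [0.5191, -0.084, 0.1437]
tool_rot: [0.001, 1.568, 3.033]
contact_force: [-6.3, -0.1, 4.7]
opening: 0.0005
t 6.25 rack x,y -0.0764 -0.091 tip z 0.1187 F rack [-6.26 -0.82] open 0.0005394569959592545 yaw err 0.05
units (-0.075, -0.09, 0.118) [ 0.02 -0.02 -0.03]
```

```bash
python3 -m crank '[{"fingers":-1,"tx":0,"ty":0,"tz":-0.01,"roll":0},{"fingers":-1,"tx":0,"ty":0,"tz":-0.02,"roll":0},{"fingers":-1,"tx":0,"ty":0,"tz":-0.03,"roll":0},{"fingers":-1,"tx":0,"ty":0,"tz":-0.04,"roll":0},{"fingers":-1,"tx":0,"ty":0,"tz":-0.04,"roll":0},{"fingers":-1,"tx":0,"ty":0,"tz":-0.04,"roll":0},{"fingers":-1,"tx":0,"ty":0,"tz":-0.04,"roll":0},{"fingers":-1,"tx":0,"ty":0,"tz":-0.04,"roll":0}]'
python3 go.py -.13 0 .118
```

```text
time: 7.25
tool_pos: [0.5192, -0.084, 0.1437]
tool_rot: [-0.007, 1.564, 3.026]
contact_force: [-12.6, -1.0, 8.5]
opening: 0.0002
t 7.25 rack x,y -0.0763 -0.091 tip z 0.1187 F rack [-12.43  -2.34] open 0.00024744619023301756 yaw err 0.05
units (-0.13, 0.0, 0.118) [ 0.03 -2.28  1.34]
```

Bin c is at its stop: force rises and the tool doesn't move, with the tool at rack x −0.076. Backing off and going to bin b.

```bash
python3 -m crank '[{"fingers":-1,"tx":0,"ty":0,"tz":0.3,"roll":0},{"fingers":-1,"tx":0,"ty":0,"tz":0.9,"roll":0},{"fingers":-1,"tx":0,"ty":0,"tz":1.5,"roll":0},{"fingers":-1,"tx":0.1,"ty":-0.2,"tz":1.9,"roll":0},{"fingers":-1,"tx":0.2,"ty":-0.8,"tz":2.0,"roll":0},{"fingers":-1,"tx":0.25,"ty":-1.5,"tz":2.0,"roll":0},{"fingers":-1,"tx":0.25,"ty":-2.1,"tz":2.0,"roll":0},{"fingers":-1,"tx":0.25,"ty":-2.28,"tz":2.0,"roll":0}]'
python3 go.py -.079 0 .108;python3 look.py
```

```text
time: 8.25
tool_pos: [0.4525, 0.016, 0.1338]
tool_rot: [-3.105, 1.57, -0.071]
contact_force: [0.7, -0.1, -0.6]
opening: 0.0005
t 8.25 rack x,y -0.1535 0.0011 tip z 0.1088 F rack [0.66 0.02] open 0.0005301472060527045 yaw err 0.13
units (-0.079, 0.0, 0.108) [ 0.02  0.03 -1.86]
top -2 223 lip x,z -0.134 0.117 ang 0.526 r 0.132
top -1 95 lip x,z -0.066 0.145 ang -0.039 r 0.132
top 0 few
top 1 47 lip x,z -0.067 0.148 ang -0.034 r 0.135
top 2 227 lip x,z -0.133 0.115 ang 0.528 r 0.13
side -2 401 lip x,z -0.131 0.115 ang 0.517 r 0.128
side -1 208 lip x,z -0.065 0.147 ang -0.045 r 0.133
side 0 470 lip x,z -0.11 0.133 ang 0.307 r 0.132
side 1 193 lip x,z -0.065 0.146 ang -0.044 r 0.132
side 2 440 lip x,z -0.131 0.117 ang 0.508 r 0.13
```

```bash
python3 -m crank '[{"fingers":-1,"tx":0,"ty":0,"tz":-0.3,"roll":0},{"fingers":-1,"tx":0,"ty":0,"tz":-0.6,"roll":0},{"fingers":-1,"tx":0,"ty":0,"tz":-0.8,"roll":0},{"fingers":-1,"tx":0,"ty":0,"tz":-1.0,"roll":0},{"fingers":-1,"tx":0,"ty":0,"tz":-1.2,"roll":0},{"fingers":-1,"tx":0,"ty":0,"tz":-1.4,"roll":0},{"fingers":-1,"tx":0,"ty":0,"tz":-1.55,"roll":0},{"fingers":-1,"tx":0,"ty":0,"tz":-1.7,"roll":0}]'
python3 -m crank '[{"fingers":-1,"tx":0,"ty":0,"tz":-0.05,"roll":0},{"fingers":-1,"tx":0,"ty":0,"tz":-0.1,"roll":0},{"fingers":-1,"tx":0,"ty":0,"tz":-0.14,"roll":0},{"fingers":-1,"tx":0,"ty":0,"tz":-0.18,"roll":0},{"fingers":-1,"tx":0,"ty":0,"tz":-0.2,"roll":0},{"fingers":-1,"tx":0,"ty":0,"tz":-0.22,"roll":0},{"fingers":-1,"tx":0,"ty":0,"tz":-0.24,"roll":0},{"fingers":-1,"tx":0,"ty":0,"tz":-0.25,"roll":0}]'
python3 go.py -.076 0 .108
```

```text
time: 9.35
tool_pos: [0.5204, 0.0076, 0.1337]
tool_rot: [2.439, 1.571, -0.812]
contact_force: [0.0, 0.2, 0.7]
opening: 0.0004
time: 10.35
tool_pos: [0.5289, 0.0066, 0.1337]
tool_rot: [0.059, 1.568, 3.092]
contact_force: [-7.0, -0.4, 4.0]
opening: 0.0006
t 10.35 rack x,y -0.0766 0.0002 tip z 0.1087 F rack [-6.89 -1.19] open 0.0006315675973091943 yaw err 0.04
units (-0.076, 0.0, 0.108) [ 0.02  0.01 -0.01]
```

```bash
python3 -m crank '[{"fingers":-1,"tx":0,"ty":0,"tz":-0.01,"roll":0},{"fingers":-1,"tx":0,"ty":0,"tz":-0.02,"roll":0},{"fingers":-1,"tx":0,"ty":0,"tz":-0.03,"roll":0},{"fingers":-1,"tx":0,"ty":0,"tz":-0.04,"roll":0},{"fingers":-1,"tx":0,"ty":0,"tz":-0.04,"roll":0},{"fingers":-1,"tx":0,"ty":0,"tz":-0.04,"roll":0},{"fingers":-1,"tx":0,"ty":0,"tz":-0.04,"roll":0},{"fingers":-1,"tx":0,"ty":0,"tz":-0.04,"roll":0}]'
python3 -m crank '[{"fingers":-1,"tx":0,"ty":0,"tz":0.3,"roll":0},{"fingers":-1,"tx":0,"ty":0,"tz":0.8,"roll":0},{"fingers":-1,"tx":0,"ty":0,"tz":1.3,"roll":0},{"fingers":-1,"tx":0,"ty":0,"tz":1.8,"roll":0},{"fingers":-1,"tx":0,"ty":0,"tz":2.2,"roll":0},{"fingers":-1,"tx":0,"ty":0,"tz":2.5,"roll":0},{"fingers":-1,"tx":0,"ty":0,"tz":2.6,"roll":0},{"fingers":-1,"tx":0,"ty":0,"tz":2.6,"roll":0}]'
python3 go.py -.178 .18 .108 -.178 .18 .085
```

```text
time: 11.35
tool_pos: [0.5289, 0.0067, 0.1337]
tool_rot: [0.043, 1.565, 3.076]
contact_force: [-12.4, -0.3, 8.1]
opening: 0.0004
time: 12.35
tool_pos: [0.4285, 0.0177, 0.1338]
tool_rot: [3.041, 1.57, -0.21]
contact_force: [-0.3, -0.5, 0.6]
opening: 0.0
t 12.35 rack x,y -0.1776 0.0001 tip z 0.1088 F rack [-0.22 -0.56] open 2.1420956200465997e-05 yaw err 0.03
units (-0.178, 0.18, 0.108) [ 0.02 -4.5   0.01]
units (-0.178, 0.18, 0.085) [ 0.6  -4.5   0.01]
```

```bash
python3 -m crank '[{"fingers":-1,"tx":0,"ty":-0.5,"tz":0,"roll":0},{"fingers":-1,"tx":0,"ty":-1.3,"tz":0,"roll":0},{"fingers":-1,"tx":0,"ty":-2.2,"tz":0,"roll":0},{"fingers":-1,"tx":0,"ty":-3.1,"tz":0,"roll":0},{"fingers":-1,"tx":0,"ty":-3.9,"tz":0,"roll":0},{"fingers":-1,"tx":0.2,"ty":-4.4,"tz":0,"roll":0},{"fingers":-1,"tx":0.4,"ty":-4.5,"tz":0,"roll":0},{"fingers":-1,"tx":0.5,"ty":-4.5,"tz":0,"roll":0}]'
python3 go.py -.08 .18 .108;python3 look.py s3
```

```text
time: 13.35
tool_pos: [0.4477, 0.1963, 0.113]
tool_rot: [0.612, 1.57, -2.638]
contact_force: [-0.4, -0.7, -0.2]
opening: 0.0008
t 13.35 rack x,y -0.1782 0.1798 tip z 0.088 F rack [-0.3  -0.73] open 0.0007945698236214307 yaw err 0.06
units (-0.08, 0.18, 0.108) [-0.5  -0.   -2.45]
top -2 223 lip x,z -0.134 0.116 ang 0.531 r 0.131
top -1 98 lip x,z -0.066 0.145 ang -0.038 r 0.132
top 0 100 lip x,z -0.066 0.145 ang -0.04 r 0.132
top 1 101 lip x,z -0.067 0.148 ang -0.037 r 0.135
top 2 19 lip x,z -0.116 0.109 ang 0.449 r 0.115
side -2 400 lip x,z -0.13 0.116 ang 0.51 r 0.129
side -1 209 lip x,z -0.066 0.147 ang -0.042 r 0.134
side 0 204 lip x,z -0.066 0.146 ang -0.041 r 0.133
side 1 196 lip x,z -0.066 0.145 ang -0.041 r 0.132
side 2 447 lip x,z -0.131 0.116 ang 0.511 r 0.129
```

View pics/s3.png

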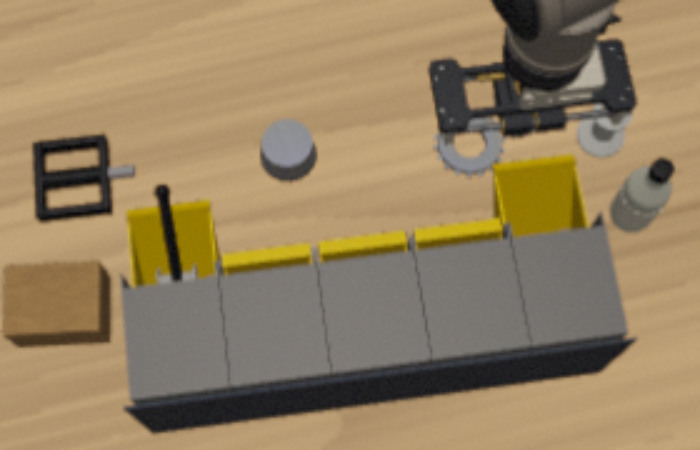

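Bins b and c now match shut bin d (crop y about 240–260). The fingers are in front of bin a (crop 530,120), clear of the hub and bottle. Pushing a, rising along its arc.

```bash
python3 -m crank '[{"fingers":-1,"tx":0,"ty":0,"tz":-0.2,"roll":0},{"fingers":-1,"tx":0,"ty":0,"tz":-0.4,"roll":0},{"fingers":-1,"tx":0,"ty":0,"tz":-0.6,"roll":0},{"fingers":-1,"tx":0,"ty":0,"tz":-0.8,"roll":0},{"fingers":-1,"tx":-0.1,"ty":0,"tz":-1.0,"roll":0},{"fingers":-1,"tx":-0.2,"ty":0,"tz":-1.2,"roll":0},{"fingers":-1,"tx":-0.25,"ty":0,"tz":-1.35,"roll":0},{"fingers":-1,"tx":-0.3,"ty":0,"tz":-1.5,"roll":0}]'
python3 -m crank '[{"fingers":-1,"tx":-0.05,"ty":0,"tz":-0.15,"roll":0},{"fingers":-1,"tx":-0.1,"ty":0,"tz":-0.3,"roll":0},{"fingers":-1,"tx":-0.15,"ty":0,"tz":-0.45,"roll":0},{"fingers":-1,"tx":-0.2,"ty":0,"tz":-0.58,"roll":0},{"fingers":-1,"tx":-0.2,"ty":0,"tz":-0.7,"roll":0},{"fingers":-1,"tx":-0.2,"ty":0,"tz":-0.8,"roll":0},{"fingers":-1,"tx":-0.2,"ty":0,"tz":-0.88,"roll":0},{"fingers":-1,"tx":-0.2,"ty":0,"tz":-0.94,"roll":0}]'
python3 go.py -.076 .18 .108
```

```text
time: 14.45
tool_pos: [0.508, 0.1901, 0.1259]
tool_rot: [-3.091, 1.57, -0.059]
contact_force: [-2.8, -0.1, 1.9]
opening: 0.0004
time: 15.45
tool_pos: [0.545, 0.1859, 0.1337]
tool_rot: [1.517, 1.571, -1.734]
contact_force: [-0.6, 0.5, 0.5]
opening: 0.0001
t 15.45 rack x,y -0.0803 0.1802 tip z 0.1087 F rack [-0.68  0.4 ] open 0.00010483524963100143 yaw err 0.04
units (-0.076, 0.18, 0.108) [ 0.02  0.   -0.11]
```

```bash
python3 -m crank '[{"fingers":-1,"tx":0,"ty":0,"tz":-0.03,"roll":0},{"fingers":-1,"tx":0,"ty":0,"tz":-0.05,"roll":0},{"fingers":-1,"tx":0,"ty":0,"tz":-0.07,"roll":0},{"fingers":-1,"tx":0,"ty":0,"tz":-0.09,"roll":0},{"fingers":-1,"tx":0,"ty":0,"tz":-0.11,"roll":0},{"fingers":-1,"tx":0,"ty":0,"tz":-0.12,"roll":0},{"fingers":-1,"tx":0,"ty":0,"tz":-0.13,"roll":0},{"fingers":-1,"tx":0,"ty":0,"tz":-0.13,"roll":0}]'
python3 go.py -.076 .18 .108
```

```text
time: 16.45
tool_pos: [0.5483, 0.1856, 0.1337]
tool_rot: [0.175, 1.567, -3.075]
contact_force: [-8.1, -0.4, 5.4]
opening: 0.0001
t 16.45 rack x,y -0.077 0.1802 tip z 0.1087 F rack [-8.03 -1.26] open 9.590465202099959e-05 yaw err 0.06
units (-0.076, 0.18, 0.108) [ 0.02  0.   -0.03]
```

```bash
python3 -m crank '[{"fingers":-1,"tx":0,"ty":0,"tz":-0.01,"roll":0},{"fingers":-1,"tx":0,"ty":0,"tz":-0.02,"roll":0},{"fingers":-1,"tx":0,"ty":0,"tz":-0.03,"roll":0},{"fingers":-1,"tx":0,"ty":0,"tz":-0.03,"roll":0},{"fingers":-1,"tx":0,"ty":0,"tz":-0.03,"roll":0},{"fingers":-1,"tx":0,"ty":0,"tz":-0.03,"roll":0},{"fingers":-1,"tx":0,"ty":0,"tz":-0.03,"roll":0},{"fingers":-1,"tx":0,"ty":0,"tz":-0.03,"roll":0}]'
python3 -m crank '[{"fingers":-1,"tx":0,"ty":0,"tz":0.3,"roll":0},{"fingers":-1,"tx":0,"ty":0,"tz":0.8,"roll":0},{"fingers":-1,"tx":-0.1,"ty":0,"tz":1.3,"roll":0},{"fingers":-1,"tx":-0.5,"ty":0,"tz":1.8,"roll":0},{"fingers":-1,"tx":-1,"ty":0,"tz":2.1,"roll":0},{"fingers":-1,"tx":-1.6,"ty":0,"tz":2.3,"roll":0},{"fingers":-1,"tx":-2.2,"ty":0,"tz":2.4,"roll":0},{"fingers":-1,"tx":-2.5,"ty":0,"tz":2.4,"roll":0}]'
python3 look.py s4; python3 go.py
```

```text
time: 17.45
tool_pos: [0.5483, 0.1856, 0.1337]
tool_rot: [0.16, 1.565, -3.091]
contact_force: [-12.2, 1.5, 8.9]
opening: 0.0003
time: 18.45
tool_pos: [0.4561, 0.1959, 0.235]
tool_rot: [-2.879, 1.568, 0.153]
contact_force: [0.3, -1.0, -0.9]
opening: 0.0006
top -2 223 lip x,z -0.134 0.117 ang 0.531 r 0.131
top -1 100 lip x,z -0.066 0.146 ang -0.04 r 0.133
top 0 101 lip x,z -0.066 0.146 ang -0.04 r 0.133
top 1 99 lip x,z -0.066 0.146 ang -0.037 r 0.133
top 2 61 lip x,z -0.066 0.146 ang -0.038 r 0.133
side -2 404 lip x,z -0.13 0.116 ang 0.51 r 0.128
side -1 206 lip x,z -0.066 0.147 ang -0.042 r 0.133
side 0 205 lip x,z -0.066 0.146 ang -0.04 r 0.133
side 1 192 lip x,z -0.065 0.146 ang -0.045 r 0.132
side 2 185 lip x,z -0.065 0.146 ang -0.048 r 0.133
t 18.55 rack x,y -0.1694 0.1804 tip z 0.2097 F rack [-0.34 -0.32] open 0.0005127812592144974 yaw err 0.04
```

View pics/s4.png

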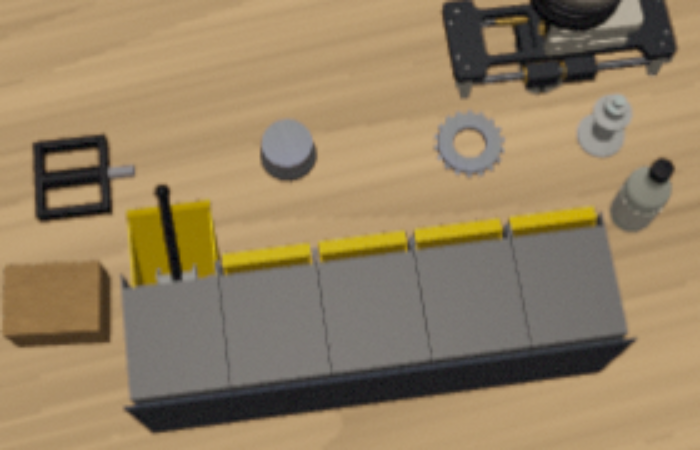

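All four bins are shut and aligned (crop y about 215–260). The scoop bin and the loose items haven't moved, and the gripper is clear of everything.

```bash
python3 -c "from cell import *;print(hand_in())"
```

```text
the job is handed in; nothing more can be done
None
```

I closed the three open bins, c, b and a in that order, by pushing each lip slowly with the shut fingertips until it reached its stop. The job was handed in at about 18.6 s of the 61 s allowed.

- **Stops:** each bin's stop showed as the force rising to about 12 N along the push (about 15 N in all) while the tool stood still. This is the force at the end of each push; the peaks in between were not recorded.
- **Bin angles:** in both cameras, bins a, b and c now read the same as bin d, which was shut from the start. All four read −0.04 to −0.05 rad, not exactly 0. I put that down to my fit of the rack being about 4 mm off.
- **Left alone:** the scoop bin reads the same angle as at the start, about 0.51–0.53 rad. By eye, the scoop and the loose items stand where they were.
- **Robot:** it ended clear of everything. No checks failed. The one odd reading was the scoop bin, at 0.41 rad in the top view, while the arm was in front of it; all later readings were normal.

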